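# Put the bench scraper back in its slotted holder

## Robot

A 6-joint arm with a two-finger parallel gripper is mounted at the origin on the work surface. World frame = base frame: x ahead of the robot, y to its left, z up, the work surface at z = 0. Lengths are in mm, angles in rad, forces in N, time in s.
With the tool pointing down it reaches from about 375 to 925 mm from the base axis. Payload 5.7 kg.
Tool frame: the origin (TCP) lies between the finger pads; the fingertips stand 17 mm ahead of it and the grasp point (between the pads) lies 2 mm behind it; z points along the fingers, y is the line along which they close (so a half turn about z gives the same grasp; the last joint's range is limited). The gripper opens to 88 mm and grips with 3 to 60 N. Pads are 20 mm wide; open, the fingers measure 115 mm over their backs; the gripper's body (75 mm by 178 mm) begins 61 mm behind the grasp point.
Start: joints at [1.02, 0.359, 1.51, -0, 1.272, -0.115], TCP at [253.269, 543.889, 205.423] pointing down, gripper open.
Joint ranges: [-2.97, 2.97], [-1.01, 2.36], [0.21, 2.38], [-0.96, 4.11], [0.2, 2.71], [-2.98, 2.98]. Speed limits (rad/s): [2.39, 2.39, 3.14, 3.14, 3.14, 3.14].

## Interface

Orientations are given as [roll, pitch, yaw] about the fixed x, y, z axes, in that order (R = Rz(yaw) Ry(pitch) Rx(roll)).
In Python, from rig import readout, read_camera, camera_params, manip, search_frame, cut_out gives the robot as it stands.
- The arm moves only by the tool servo_tool, never from a script. Its argument "motion" is a list of rows, each an object with "dp": the shift along the world's x, y, z in units of 30 mm (1.0 is 30 mm), a list of three; "roll": the turn about the world's z in units of 8 degrees (1.0 is 8 degrees); "grip": the gripper's target within -1 to 1 (fully open at 1, half-way at 0, shut at -1). In form: [{"dp": [tx, ty, tz], "roll": roll, "grip": grip}, ...]. A call has 1 to 20 rows; each row shifts and turns the commanded pose from where the row before left it; what a row does not reach is not made up. A row lasts 1/8 s, in which the tool goes at most 62.5 mm and 10.7 degrees, less where a joint would pass 70% of its speed; a pose out of reach is approached as far as the arm can. A call is refused whole if a number of a shift passes 1 or a number of a turn 1, either way. A call with a gripper value outside its range is refused whole. The fingers move at their own pace and stop on an object; the grip force is fixed at half the most. Time passes only in rows, so rows that do not move let the fingers close. It gives the time, the measured TCP pose, the force, the opening and the grip force at its end, in the units of the state.
- readout.sense(): the state, without advancing time (a new reading comes with each control period).
- read_camera(name): name is "scene" or "top"; returns the picture (480x640x3 uint8, red, green, blue); there is no depth.
- camera_params(name): a dict with "fx", "fy", "cx", "cy" (pixels), "origin" and "rotation" of the camera in the world. Camera axes: x right, y up, looking along -z (the intrinsics and any distortion apply to the point x, -y, -z); pixel columns grow to the right and rows downward; lengths in mm; the calibration is good to about 2 mm. A picture is of the moment at which its call begins. camera_params takes no time and is no camera call.
- manip.hand_in(): hands the job in; it is judged then, once.
Trained networks look in the newest picture that a camera, given by its name, has taken for a name from the list of things; names that differ only in an ending like _2 or _b are one class to them, and where a whole thing is asked for, a point or a joint stands for the part that bears it (a point fixed in the world has none). Each returns a list of dicts, best first, with "score" (0 to 1); they miss things now and then, are a little off and sometimes report something else, mostly with a low value. They report only what shows in the picture. A call takes as long as a camera call. They do not tell look-alikes from the thing itself.
- search_frame(camera, label): "at" ([column, row] in pixels, amid what is visible of it).
- cut_out(camera, label): "region" (480x640 bool, what is visible of it) and "at" ([column, row] in pixels, amid what is visible of it).
The state is a dict: "t": time; "q": joint angles; "qd": joint speeds; "joint_torque": joint torques, N m; "tool_pos": TCP position; "orientation": TCP orientation; "ft_force": force on the tool from outside, world axes, zero at the start; "torque": the same for the moment, N m; "finger_gap": finger opening in mm; "grasp_force": force on a finger pad.
Only numpy, scipy, OpenCV 4.12 (cv2) and the standard library are available. Lean on these libraries where they do the work, as an engineer would, in place of code of your own. Each camera call takes 0.05 s, during which the arm holds its last target. There are 200 camera calls.

## Task

The orange-handled scraper has slid handle-first under the low plywood rack, with only its blade showing. Draw it out, lay it flat on the open bench well clear of the rack and let go of it; then take it again by its handle and slide the blade into the slot of the red holder, fully home until the handle meets the holder, and leave it there. Do not disturb the other things on the bench and on the rack.

Things in the scene. Friction and masses are not known exactly. Their poses are not given: they have to be found in the camera images.
- scraper_middle (a point): Middle of the loose scraper (195 mm long): on its centre line, half-way up, in the shoulder plane where blade and handle meet. x to the blade's tip, y across, z up. From here the flat metal blade runs 100 mm to +x, 50 mm wide, 5 mm thick (z -2.5 to +2.5 mm), parallel-sided, square-ended. The handle runs 95 mm to -x, 26 mm high (z -13 to +13 mm).
- scraper_butt (a point): Rear end of the scraper's handle, half-way up, 95 mm behind the middle; same axes. From the shoulder back, the handle is a black collar 12 mm long and 36 mm wide, then an orange grip 83 mm long and 30 mm wide.
- rack: Low plywood riser fixed on the robot's left; origin on the bench under its centre. 160 mm deep (x, to its back), 320 mm wide (y). Its open front is at x = -80 mm, facing about world -y. Board: underside 40 mm, top 52 mm above the bench; side legs 14 mm thick at y = +-153 mm; a 10 mm strip along the back edge rises to 82 mm. A jar and a carton stand on its back half.
- holder_mouth (a point): Centre of the slot's mouth in the front face of the fixed holder, 40 mm above the bench; x points level straight into the slot, z up. The slot is level, 56 mm wide (y), 9 mm high (z), 112 mm deep; its first 12 mm flare out to 64 x 17 mm at the mouth. Its roof is two rails with a 28 mm gap, so the blade shows from above. Fully home, the scraper's shoulder touches the front face.
- jar: Screw jar on the rack, 56 mm diameter, 75 mm high, origin under its centre; leave alone.
- carton: Cardboard box on the rack, 60 x 90 x 50 mm, origin under its centre; leave alone.
- mallet: Rubber mallet lying at the back of the bench, 205 mm long, head 48 mm diameter, origin under the handle next to the head; leave alone.
- tape: Roll of red tape lying flat, 90 mm diameter, 24 mm high, origin under its centre; leave alone.
- oil: Oil bottle, 48 mm diameter, 110 mm high, origin under its centre; leave alone.
- wrench: Steel wrench lying near the robot; leave alone.
- screwdriver: Screwdriver lying near the robot; leave alone.
- scraper: The scraper as a whole, about 0.2 kg; origin on its underside, 13 mm below scraper_middle; same axes. Centre of mass 12 mm behind the shoulder. It rests on the handle's underside, so the middle is 13 mm up and the blade hangs 10 mm clear of the bench. At the start the handle is under the rack and 75 to 100 mm of blade sticks out in front.
- holder: Holder: dark wood block with red top rails, 120 mm deep (x), 110 mm wide (y), 58 mm high, fixed on the robot's right; origin on the bench under its centre, x into the slot; the mouth is in its front face at x = -60 mm, facing about world +y. The slot holds the scraper level with the handle sticking out.
There are look-alikes about, which are no part of the job. There is more than one size of the scraper; the job needs the smaller.

How it is judged:
By the outcome, as a careful person would: the job done as asked, in the order asked, and still so for the second after the job is handed in, with the robot touching nothing.
It also fails if it takes over 61 s, if anything falls off the work surface, if the arm or the gripper's body presses on something with over 40 N, if the wrist force passes 120 N, or if a joint passes its speed limit or range.

## Working session

There is one attempt and no reset: what is moved stays moved. The work goes in short steps, Python scripts to look and compute and a tool call to move; the robot and the scene stay as the last step left them, time stands still between calls to the robot, and variables do not carry over. Pictures are saved under pics/ and viewed, at most 10 in all, crops included, and the job is handed in when it is done.

Besides the shell and the picture viewer there is one more tool, called after "Call:" as name([rows], argument=value, ...), one row to a line, values as JSON. servo_tool: Moves the arm, as the interface text tells. Its arguments: {"type":"object","properties":{"motion":{"type":"array"}},"required":["motion"]}

```bash
mkdir -p pics; cat > h.py <<'E'
import numpy as np, cv2
from rig import readout, read_camera, camera_params, manip, search_frame, cut_out
def ray(cam,px):
    p=camera_params(cam); d=np.array([(px[0]-p['cx'])/p['fx'],-(px[1]-p['cy'])/p['fy'],-1.0])
    return np.array(p['origin'],float),np.array(p['rotation'])@d
def at_z(cam,px,z):
    o,d=ray(cam,px); return o+d*(z-o[2])/d[2]
def save(cam,name):
    im=read_camera(cam); cv2.imwrite('pics/'+name,im[:,:,::-1]); return im
E
python3 - <<'E'
from h import *
for c in ('scene','top'):
    save(c,c+'0.png'); p=camera_params(c); print({k:np.round(v,3).tolist() if not isinstance(v,str) else v for k,v in p.items()})
for l in ['scraper_middle','scraper','rack','holder_mouth','holder','scraper_butt']:
    for c in ('scene','top'):
        print(l,c,[(np.round(r['at']).tolist(),round(r['score'],2)) for r in search_frame(c,l)])
print(readout.sense())
E
```

```text
{'fx': 539.417, 'fy': 539.417, 'cx': 333.92, 'cy': 236.177, 'origin': [1486.652, 272.809, 1079.478], 'rotation': [0.785, -0.004, 1.826]}
{'fx': 507.793, 'fy': 507.793, 'cx': 322.775, 'cy': 239.979, 'origin': [196.054, 3.43, 1249.71], 'rotation': [0.226, -0.004, -1.454]}
scraper_middle scene [([424.0, 261.0], 0.89), ([463.0, 189.0], 0.59)]
scraper_middle top [([226.0, 229.0], 0.96), ([180.0, 358.0], 0.57)]
scraper scene [([464.0, 193.0], 0.77), ([429.0, 258.0], 0.64)]
scraper top [([225.0, 229.0], 0.88), ([180.0, 356.0], 0.79)]
rack scene [([463.0, 291.0], 0.56)]
rack top [([187.0, 196.0], 0.79)]
holder_mouth scene [([215.0, 230.0], 0.9)]
holder_mouth top [([460.0, 234.0], 0.84), ([327.0, 135.0], 0.44)]
holder scene [([218.0, 231.0], 0.88), ([248.0, 197.0], 0.28)]
holder top [([462.0, 233.0], 0.64), ([183.0, 195.0], 0.42)]
scraper_butt scene [([428.0, 261.0], 0.97), ([462.0, 193.0], 0.94)]
scraper_butt top [([182.0, 357.0], 0.63), ([225.0, 230.0], 0.62)]
{'t': 0.7, 'q': array([ 1.01987930e+00,  3.58734283e-01,  1.51039122e+00, -2.57463717e-05,
        1.27251093e+00, -1.15096485e-01]), 'qd': array([ 7.39213496e-04, -4.88024638e-04, -1.56723401e-03,  7.21308035e-05,
        1.45917180e-04, -1.77437096e-04]), 'joint_torque': array([-6.19199946e-04, -5.15174997e+01, -2.71083963e+01,  6.73820707e-02,
        2.46785983e-02, -5.07683751e-05]), 'tool_pos': array([253.29115737, 543.88268586, 205.46529149]), 'orientation': array([-3.14154633e+00,  1.94182119e-05,  2.70577968e+00]), 'ft_force': array([-0.75788101, -0.57968295, -0.4238953 ]), 'torque': array([-0.02258616,  0.05738046,  0.06625466]), 'grasp_force': 0.0, 'finger_gap': 87.5772195741421}
```

View pics/top0.png

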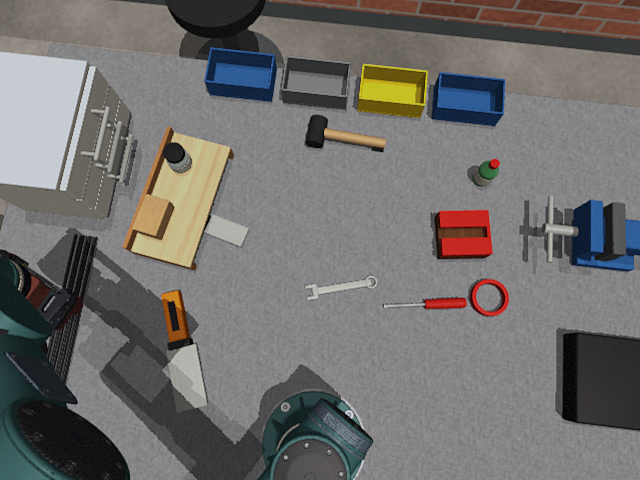

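View pics/scene0.png

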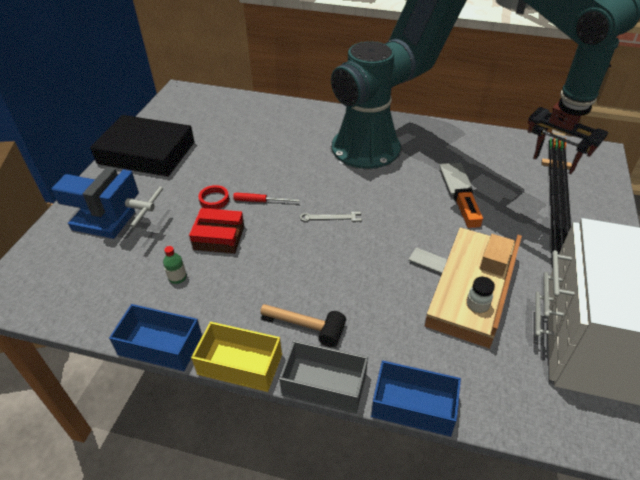

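The top view shows the grey blade at about (226,229), coming out of the rack's front edge. The holder is at (463,233) with its brown slot strip running left to right and its mouth on the left, around (438,233). The big look-alike scraper is at (180,350). Next I'll measure the blade and holder accurately.

```bash
cat >> h.py <<'E'
from scipy.spatial.transform import Rotation as Ro
_cp=camera_params
def camera_params(c):
    p=dict(_cp(c)); p['rotation']=Ro.from_euler('xyz',p['rotation']).as_matrix() if np.size(p['rotation'])==3 else np.array(p['rotation']); return p
def box(cam,mask,z):
    m=mask.astype(np.uint8); c=max(cv2.findContours(m,cv2.RETR_EXTERNAL,cv2.CHAIN_APPROX_NONE)[0],key=cv2.contourArea)[:,0]
    w=np.array([at_z(cam,q,z)[:2] for q in c]).astype(np.float32)
    r=cv2.minAreaRect(w); return r,cv2.boxPoints(r)
E
python3 - <<'E'
from h import *
p=camera_params('top'); print('tcp check')
def proj(cam,X):
    p=camera_params(cam); v=p['rotation'].T@(np.array(X,float)-p['origin']); return [round(p['cx']-p['fx']*v[0]/v[2]),round(p['cy']+p['fy']*v[1]/v[2])]
for c in('top','scene'): print(c,proj(c,[0,0,0]),proj(c,[253,544,205]))
ims={c:read_camera(c) for c in('top','scene')}
for c in('top','scene'):
  for l,z in (('scraper',15.5),('holder',58)):
    for r in cut_out(c,l):
        b=box(c,r['region'],z); print(c,l,round(r['score'],2),np.round(r['at']),np.round(b[0],1) if 0 else [np.round(x,2) for x in b[0]],np.round(b[1]).tolist())
  hsv=cv2.cvtColor(ims[c],cv2.COLOR_RGB2HSV)
  red=((hsv[...,0]<6)|(hsv[...,0]>174))&(hsv[...,1]>170)&(hsv[...,2]>100)
  n,lab,st,ce=cv2.connectedComponentsWithStats(red.astype(np.uint8))
  for i in range(1,n):
    if st[i,4]>200: print(' red',c,ce[i].round(),st[i,4],[np.round(v,2) for v in box(c,lab==i,58)[0]], np.round(box(c,lab==i,58)[1]).tolist())
t=ims['top'][190:280,120:520]; 
a=cv2.resize(ims['top'][190:270,190:270],(400,400),interpolation=cv2.INTER_CUBIC);b=cv2.resize(ims['top'][195:275,425:505],(400,400),interpolation=cv2.INTER_CUBIC)
cv2.imwrite('pics/crop1.png',np.hstack([a,b])[:,:,::-1])
E
```

```text
tcp check
top [312, 443] [63, 297]
scene [366, 147] [551, 169]
top scraper 0.73 [180. 357.] [array([176.9 , 335.84]), array([281.56,  73.17]), np.float64(20.19)] [[32.0, 322.0], [57.0, 253.0], [322.0, 350.0], [296.0, 419.0]]
top scraper 0.69 [222. 227.] [array([477.11, 278.9 ]), array([104.64,  50.63]), np.float64(75.72)] [[440.0, 234.0], [489.0, 222.0], [515.0, 323.0], [465.0, 336.0]]
top scraper 0.44 [177. 156.] [array([653.55, 433.82]), array([92.77, 59.52]), np.float64(44.46)] [[600.0, 423.0], [641.0, 380.0], [707.0, 445.0], [666.0, 488.0]]
top holder 0.87 [461. 235.] [array([ 523.63, -303.35]), array([121.69, 136.36]), np.float64(8.23)] [[454.0, -245.0], [473.0, -380.0], [594.0, -362.0], [574.0, -227.0]]
 red top [465. 233.] 1725 [array([ 527.48, -308.28]), array([110.9 , 119.98]), np.float64(8.04)] [[464.0, -257.0], [481.0, -375.0], [591.0, -360.0], [574.0, -241.0]]
 red top [490. 297.] 409 [array([ 378.12, -373.91]), array([85.01, 84.61]), np.float64(49.36)] [[318.0, -379.0], [383.0, -434.0], [438.0, -369.0], [374.0, -314.0]]
 red top [446. 303.] 375 [array([ 352.05, -271.35]), array([22.14, 94.45]), np.float64(8.36)] [[334.0, -226.0], [348.0, -320.0], [370.0, -316.0], [356.0, -223.0]]
scene scraper 0.66 [460. 190.] [array([180.13, 335.65]), array([297.44,  75.9 ]), np.float64(19.99)] [[27.0, 320.0], [53.0, 249.0], [333.0, 351.0], [307.0, 422.0]]
scene scraper 0.56 [428. 258.] [array([480.52, 273.02]), array([95.52, 55.86]), np.float64(75.09)] [[441.0, 234.0], [495.0, 220.0], [520.0, 312.0], [466.0, 326.0]]
scene holder 0.68 [217. 228.] [array([ 557.21, -293.58]), array([160.5 , 139.37]), np.float64(9.79)] [[466.0, -239.0], [490.0, -376.0], [648.0, -349.0], [624.0, -211.0]]
 red scene [215. 224.] 1036 [array([ 530.07, -306.01]), array([117.42, 119.84]), np.float64(7.87)] [[464.0, -255.0], [480.0, -373.0], [596.0, -357.0], [580.0, -239.0]]
```

View pics/crop1.png

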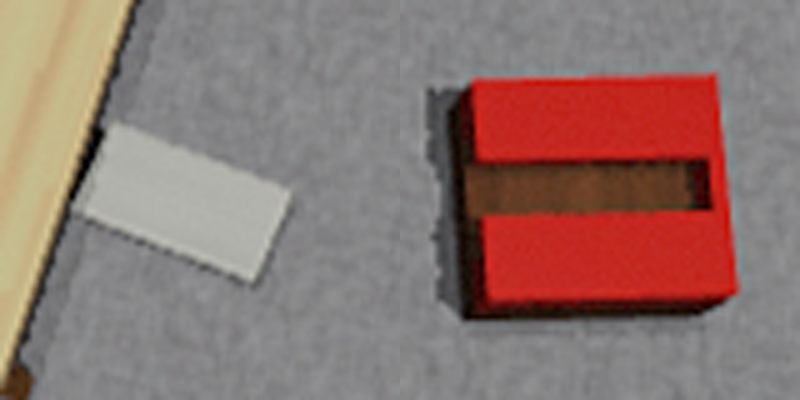

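The blade is fully visible. It points at about -104.5° with its tip near (466,228). The holder mouth is near (520,-248) and its axis is about -82°. Moving above the blade first.

Call:
servo_tool([
  {"dp": [0.676,-0.842,0],"roll": -0.904,"grip": 1},
  {"dp": [0.676,-0.842,0],"roll": -0.904,"grip": 1},
  {"dp": [0.676,-0.842,0],"roll": -0.904,"grip": 1},
  {"dp": [0.676,-0.842,0],"roll": -0.904,"grip": 1},
  {"dp": [0.676,-0.842,0],"roll": -0.904,"grip": 1},
  {"dp": [0.676,-0.842,0],"roll": -0.904,"grip": 1},
  {"dp": [0.676,-0.842,0],"roll": -0.904,"grip": 1},
  {"dp": [0.676,-0.842,0],"roll": -0.904,"grip": 1},
  {"dp": [0.676,-0.842,0],"roll": -0.904,"grip": 1},
  {"dp": [0.676,-0.842,0],"roll": -0.904,"grip": 1},
  {"dp": [0.676,-0.842,0],"roll": -0.904,"grip": 1},
  {"dp": [0,0,-0.8],"roll": 0,"grip": 1},
  {"dp": [0,0,-0.9],"roll": 0,"grip": 1},
  {"dp": [0,0,-0.9],"roll": 0,"grip": 1},
  {"dp": [0,0,-0.9],"roll": 0,"grip": 1},
  {"dp": [0,0,0],"roll": 0,"grip": 1},
  {"dp": [0,0,0],"roll": 0,"grip": 1},
])

```text
t: 3.12
tool_pos: [477.0, 266.3, 101.2]
orientation: [3.141, -0.001, 1.317]
ft_force: [-0.1, 0.6, 0.2]
finger_gap: 87.9
grasp_force: 0.0
```

Call:
servo_tool([
  {"dp": [0,0,-0.9],"roll": 0,"grip": 1},
  {"dp": [0,0,-0.9],"roll": 0,"grip": 1},
  {"dp": [0,0,-0.6],"roll": 0,"grip": 1},
  {"dp": [0,0,-0.3],"roll": 0,"grip": 1},
  {"dp": [0,0,0],"roll": 0,"grip": 1},
  {"dp": [0,0,0],"roll": 0,"grip": -1},
  {"dp": [0,0,0],"roll": 0,"grip": -1},
  {"dp": [0,0,0],"roll": 0,"grip": -1},
  {"dp": [0,0,0],"roll": 0,"grip": -1},
  {"dp": [0,0,0],"roll": 0,"grip": -1},
  {"dp": [0,0,0],"roll": 0,"grip": -1},
])

```text
t: 4.5
tool_pos: [476.3, 266.0, 19.4]
orientation: [-3.141, 0.0, 1.317]
ft_force: [0.5, 0.3, 0.3]
finger_gap: 31.3
grasp_force: 0.0
```

```bash
python3 - <<'E'
from h import *
a=read_camera('scene')[200:320,360:520]; b=read_camera('top')[180:300,160:320]
cv2.imwrite('pics/c2.png',np.hstack([cv2.resize(x,(400,300),interpolation=cv2.INTER_CUBIC) for x in(a,b)])[:,:,::-1])
s=readout.sense();print(s['finger_gap'],s['grasp_force'],s['t'])
E
```

```text
23.039164657159205 0.0 4.6
```

View pics/c2.png

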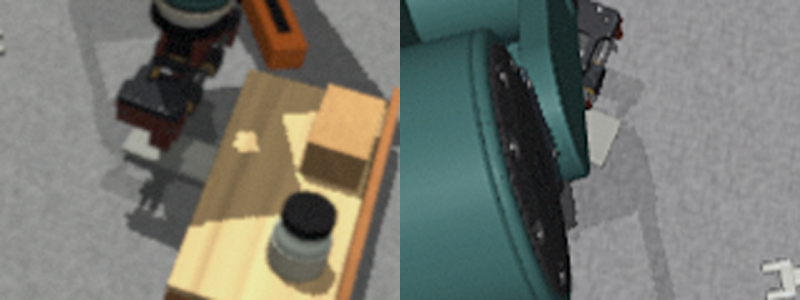

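```bash
python3 - <<'E'
from h import *
def proj(cam,X):
    p=camera_params(cam); v=p['rotation'].T@(np.array(X,float)-p['origin']); return np.array([p['cx']-p['fx']*v[0]/v[2],p['cy']+p['fy']*v[1]/v[2]])
im=read_camera('scene')[200:290,380:500]; im=cv2.resize(im,None,fx=6,fy=6,interpolation=cv2.INTER_CUBIC)
s=readout.sense();T=s['tool_pos'];y=np.array([np.cos(-.254),np.sin(-.254),0]);g=s['finger_gap']/2
for k,c in((g,(0,255,0)),(-g,(0,255,255))):
  for z in (2.5,30): 
    q=(proj('scene',[*(T+y*k)[:2],z])-[380,200])*6; cv2.circle(im,tuple(int(v) for v in q),4,c,-1)
cv2.imwrite('pics/c3.png',im[:,:,::-1]);print(s)
E
```

```text
{'t': 4.65, 'q': array([3.82634264e-01, 5.18811000e-01, 1.80864004e+00, 1.07774852e-04,
       8.14291970e-01, 6.36048097e-01]), 'qd': array([ 1.11024719e-03,  8.59833027e-06,  6.31061890e-04,  5.63948787e-04,
       -1.35546061e-04,  1.34722250e-03]), 'joint_torque': array([ 3.41617801e-03, -5.14680147e+01, -1.69779021e+01,  4.92943323e-02,
       -2.95878598e-02,  5.75883132e-05]), 'tool_pos': array([476.33983399, 266.01733742,  19.39295639]), 'orientation': array([-3.14142515e+00,  2.62720514e-05,  1.31730852e+00]), 'ft_force': array([ 0.86982161, -0.85871613, -0.21232701]), 'torque': array([-0.08566273,  0.11709355,  0.0124442 ]), 'grasp_force': 0.0, 'finger_gap': 19.252875036386172}
```

View pics/c3.png

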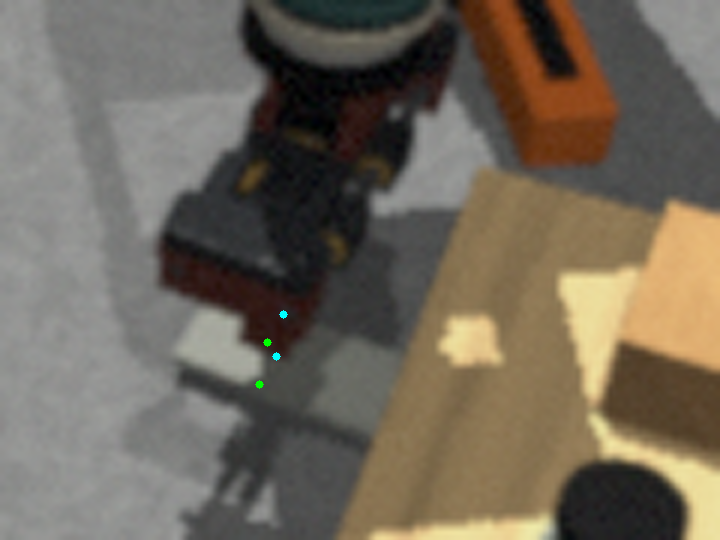

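```bash
python3 - <<'E'
from h import *
o1,d1=ray('scene',(425,257.8));o2,d2=ray('top',(235.2,221.2))
A=np.stack([d1,-d2],1);s,*_=np.linalg.lstsq(A,o2-o1,rcond=None);print(o1+d1*s[0],o2+d2*s[1])
for z in(2.5,16,30,40):print(z,at_z('scene',(425,257.8),z)[:2].round(),at_z('top',(235.2,221.2),z)[:2].round())
E
```

```text
[493.34294064 265.24399026  35.58888153] [495.55649679 252.7524222   33.57310535]
2.5 [462. 265.] [503. 259.]
16 [475. 265.] [500. 256.]
30 [488. 265.] [496. 253.]
40 [498. 265.] [494. 251.]
```

Call:
servo_tool([
  {"dp": [0,0,0.4],"roll": 0,"grip": 1},
  {"dp": [0,0,0],"roll": 0,"grip": 1},
  {"dp": [0,0,0],"roll": 0,"grip": 1},
  {"dp": [0,0,0],"roll": 0,"grip": 1},
  {"dp": [0,0,0],"roll": 0,"grip": 1},
  {"dp": [0,0,0],"roll": 0,"grip": 1},
  {"dp": [0,0,0],"roll": 0,"grip": 1},
])

```text
t: 5.52
tool_pos: [476.3, 266.0, 31.3]
orientation: [-3.141, 0.0, 1.317]
ft_force: [0.8, -0.8, 0.1]
finger_gap: 85.5
grasp_force: 0.0
```

Call:
servo_tool([
  {"dp": [0,0,-0.2],"roll": 0,"grip": 1},
  {"dp": [0,0,-0.2],"roll": 0,"grip": 1},
  {"dp": [0,0,-0.08],"roll": 0,"grip": 1},
  {"dp": [0,0,-0.08],"roll": 0,"grip": 1},
  {"dp": [0,0,0],"roll": 0,"grip": 1},
])

```text
t: 6.15
tool_pos: [476.3, 266.0, 14.4]
orientation: [-3.141, 0.0, 1.317]
ft_force: [-0.6, -0.4, -1.1]
finger_gap: 87.8
grasp_force: 0.0
```

```bash
python3 - <<'E'
from h import *
a=cv2.resize(read_camera('scene')[200:280,380:460],(400,400),interpolation=cv2.INTER_CUBIC);b=cv2.resize(read_camera('top')[190:270,200:280],(400,400),interpolation=cv2.INTER_CUBIC)
cv2.imwrite('pics/c4.png',np.hstack([a,b])[:,:,::-1]);print(readout.sense()['tool_pos'],readout.sense()['ft_force'])
E
```

```text
[476.43061469 266.06559915  14.68427091] [0.11108003 0.53010349 0.13928888]
```

View pics/c4.png

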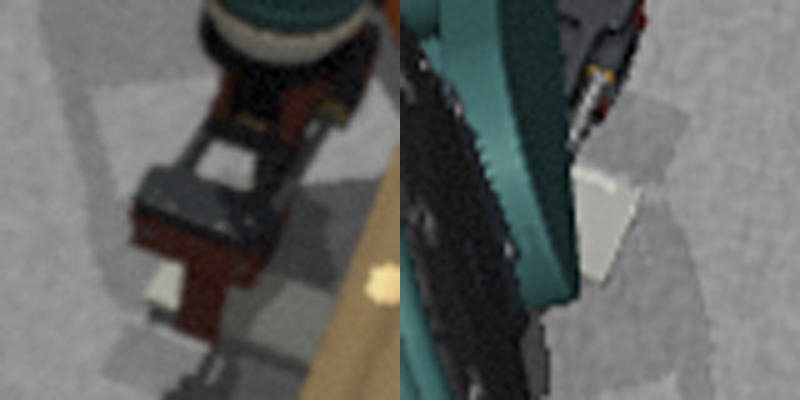

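```bash
python3 - <<'E'
from h import *
for z in(0,10,20,30,40):print(z,at_z('scene',(419.5,267.5),z)[:2].round(1))
E
```

```text
0 [498.4 255.6]
10 [507.6 255.8]
20 [516.8 255.9]
30 [525.9 256.1]
40 [535.1 256.2]
```

Call:
servo_tool([
  {"dp": [0,0,-0.07],"roll": 0,"grip": 1},
  {"dp": [0,0,-0.07],"roll": 0,"grip": 1},
  {"dp": [0,0,0],"roll": 0,"grip": 1},
])

```text
t: 6.62
tool_pos: [476.1, 266.0, 10.2]
orientation: [-3.141, 0.0, 1.317]
ft_force: [0.7, -0.2, 0.1]
finger_gap: 88.0
grasp_force: 0.0
```

Call:
servo_tool([
  {"dp": [0,0,-0.1],"roll": 0,"grip": 1},
  {"dp": [0,0,-0.1],"roll": 0,"grip": 1},
  {"dp": [0,0,-0.07],"roll": 0,"grip": 1},
  {"dp": [0,0,0],"roll": 0,"grip": 1},
])

```text
t: 7.12
tool_pos: [476.2, 265.9, 2.1]
orientation: [-3.141, 0.0, 1.317]
ft_force: [-0.5, 0.1, 0.2]
finger_gap: 87.8
grasp_force: 0.0
```

Call:
servo_tool([
  {"dp": [0,0,-0.05],"roll": 0,"grip": 1},
  {"dp": [0,0,-0.05],"roll": 0,"grip": 1},
  {"dp": [0,0,0],"roll": 0,"grip": 1},
])

```text
t: 7.5
tool_pos: [476.3, 266.0, -0.8]
orientation: [-3.141, 0.0, 1.317]
ft_force: [-0.3, 0.5, 0.3]
finger_gap: 87.5
grasp_force: 0.0
```

Call:
servo_tool([
  {"dp": [0,0,-0.05],"roll": 0,"grip": 1},
  {"dp": [0,0,-0.05],"roll": 0,"grip": 1},
  {"dp": [0,0,0],"roll": 0,"grip": 1},
])

```text
t: 7.88
tool_pos: [476.2, 266.0, -3.8]
orientation: [-3.141, 0.0, 1.317]
ft_force: [0.4, 0.0, -0.8]
finger_gap: 88.0
grasp_force: 0.0
```

Call:
servo_tool([
  {"dp": [0,0,-0.05],"roll": 0,"grip": 1},
  {"dp": [0,0,-0.05],"roll": 0,"grip": 1},
  {"dp": [0,0,0],"roll": 0,"grip": 1},
])

```text
t: 8.25
tool_pos: [476.2, 266.0, -6.8]
orientation: [-3.141, 0.0, 1.317]
ft_force: [-0.2, -0.0, -0.9]
finger_gap: 88.0
grasp_force: 0.0
```

```bash
python3 - <<'E'
from h import *
im=read_camera('scene'); s=readout.sense(); print(s['tool_pos'],s['ft_force'])
a=cv2.resize(im[220:300,380:460],(600,600),interpolation=cv2.INTER_CUBIC)
cv2.imwrite('pics/c5.png',a[:,:,::-1])
E
```

```text
[476.29142289 266.00713     -6.74992374] [0.27532893 0.16545029 0.01335055]
```

View pics/c5.png

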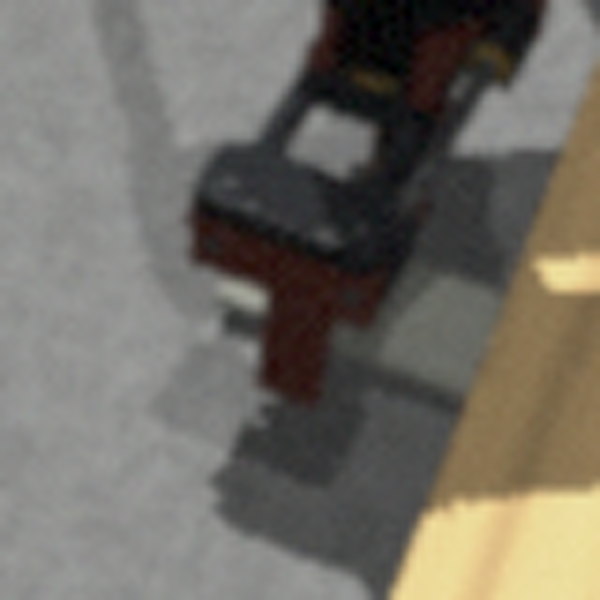

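Tip z is ambiguous, so I'll creep down a little more, watching the force, then close.

Call:
servo_tool([
  {"dp": [0,0,-0.04],"roll": 0,"grip": 1},
  {"dp": [0,0,-0.04],"roll": 0,"grip": 1},
  {"dp": [0,0,0],"roll": 0,"grip": 1},
])

```text
t: 8.68
tool_pos: [476.3, 266.0, -9.2]
orientation: [-3.141, 0.0, 1.317]
ft_force: [-0.5, 0.5, -0.3]
finger_gap: 87.6
grasp_force: 0.0
```

Call:
servo_tool([
  {"dp": [0,0,-0.04],"roll": 0,"grip": 1},
  {"dp": [0,0,-0.04],"roll": 0,"grip": 1},
  {"dp": [0,0,0],"roll": 0,"grip": 1},
])

```text
t: 9.05
tool_pos: [476.2, 266.0, -11.6]
orientation: [-3.141, 0.0, 1.317]
ft_force: [-0.9, -0.2, 0.3]
finger_gap: 87.5
grasp_force: 0.0
```

Still no contact. Closing now to test.

Call:
servo_tool([
  {"dp": [0,0,0],"roll": 0,"grip": -0.2},
  {"dp": [0,0,0],"roll": 0,"grip": -0.2},
  {"dp": [0,0,0],"roll": 0,"grip": -0.2},
  {"dp": [0,0,0],"roll": 0,"grip": -0.2},
  {"dp": [0,0,0],"roll": 0,"grip": -0.2},
])

```text
t: 9.68
tool_pos: [476.2, 266.0, -11.5]
orientation: [-3.141, 0.0, 1.317]
ft_force: [-1.0, -0.3, -0.3]
finger_gap: 49.6
grasp_force: 29.8
```

Gripped on the blade at 49.6 mm. The z-readout runs about 30 mm low, so I'll work relative to it. Drawing the scraper out along its axis.

Call:
servo_tool([
  {"dp": [-0.05,-0.2,0],"roll": 0,"grip": -0.2},
  {"dp": [-0.1,-0.39,0],"roll": 0,"grip": -0.2},
  {"dp": [-0.1,-0.39,0],"roll": 0,"grip": -0.2},
  {"dp": [-0.1,-0.39,0],"roll": 0,"grip": -0.2},
  {"dp": [-0.1,-0.39,0],"roll": 0,"grip": -0.2},
  {"dp": [-0.1,-0.39,0],"roll": 0,"grip": -0.2},
  {"dp": [-0.1,-0.39,0],"roll": 0,"grip": -0.2},
  {"dp": [-0.1,-0.39,0],"roll": 0,"grip": -0.2},
  {"dp": [-0.1,-0.39,0],"roll": 0,"grip": -0.2},
  {"dp": [-0.1,-0.39,0],"roll": 0,"grip": -0.2},
  {"dp": [-0.1,-0.39,0],"roll": 0,"grip": -0.2},
  {"dp": [-0.1,-0.39,0],"roll": 0,"grip": -0.2},
  {"dp": [0,0,0],"roll": 0,"grip": -0.2},
])

```text
t: 11.3
tool_pos: [441.3, 130.4, -11.5]
orientation: [-3.141, 0.0, 1.316]
ft_force: [-0.2, -0.1, -1.3]
finger_gap: 50.0
grasp_force: 29.8
```

Call:
servo_tool([
  {"dp": [0.245,-0.29,0],"roll": 0.355,"grip": -0.2},
  {"dp": [0.245,-0.29,0],"roll": 0.355,"grip": -0.2},
  {"dp": [0.245,-0.29,0],"roll": 0.355,"grip": -0.2},
  {"dp": [0.245,-0.29,0],"roll": 0.355,"grip": -0.2},
  {"dp": [0.245,-0.29,0],"roll": 0.355,"grip": -0.2},
  {"dp": [0.245,-0.29,0],"roll": 0.355,"grip": -0.2},
  {"dp": [0.245,-0.29,0],"roll": 0.355,"grip": -0.2},
  {"dp": [0.245,-0.29,0],"roll": 0.355,"grip": -0.2},
  {"dp": [0,0,0],"roll": 0,"grip": -0.2},
  {"dp": [0,0,0],"roll": 0,"grip": 1},
  {"dp": [0,0,0],"roll": 0,"grip": 1},
  {"dp": [0,0,0],"roll": 0,"grip": 1},
  {"dp": [0,0,0],"roll": 0,"grip": 1},
  {"dp": [0,0,0.3],"roll": 0,"grip": 1},
  {"dp": [0,0,0.8],"roll": 0,"grip": 1},
  {"dp": [0,0,1],"roll": 0,"grip": 1},
  {"dp": [-0.8,0.4,1],"roll": 0,"grip": 1},
  {"dp": [-0.9,0.6,0.4],"roll": 0,"grip": 1},
  {"dp": [-0.9,0.6,0],"roll": 0,"grip": 1},
  {"dp": [0,0,0],"roll": 0,"grip": 1},
])

```text
t: 13.8
tool_pos: [420.3, 110.4, 94.1]
orientation: [-3.14, -0.0, 1.716]
ft_force: [0.3, -0.8, -0.8]
finger_gap: 87.6
grasp_force: 0.0
```

```bash
python3 - <<'E'
from h import *
ims={}
for c in('scene','top'):
    im=read_camera(c); ims[c]=im
    for r in cut_out(c,'scraper'):
        if r['score']<.3: continue
        m=r['region']; b=box(c,m,13); print(c,round(r['score'],2),np.round(r['at']),[np.round(x,1) for x in b[0]],np.round(b[1]).tolist())
    for l in('scraper_middle','scraper_butt'):
        print(l,[(np.round(at_z(c,r['at'],13),0)[:2].tolist(),round(r['score'],2)) for r in search_frame(c,l)])
    hsv=cv2.cvtColor(im,cv2.COLOR_RGB2HSV)
    o=(abs(hsv[...,0].astype(int)-11)<5)&(hsv[...,1]>190)&(hsv[...,2]>80)
    n,lab,st,ce=cv2.connectedComponentsWithStats(o.astype(np.uint8))
    for i in range(1,n):
        if st[i,4]>60: print(' or',c,ce[i].round(),st[i,4],[np.round(v,1) for v in box(c,lab==i,26)[0]],np.round(box(c,lab==i,26)[1]).tolist())
a=cv2.resize(ims['scene'][150:330,200:480],(466,300));b=cv2.resize(ims['top'][130:320,180:391],(333,300))
cv2.imwrite('pics/c6.png',np.hstack([a,b])[:,:,::-1]);print(readout.sense()['tool_pos'])
E
```

```text
scene 0.87 [463. 194.] [array([174.8, 337.3]), array([293.6,  70.8]), np.float64(21.9)] [[25.0, 316.0], [52.0, 250.0], [324.0, 359.0], [298.0, 425.0]]
scene 0.58 [371. 254.] [array([493.6, 118.5]), array([ 56. , 196.2]), np.float64(11.4)] [[447.0, 209.0], [485.0, 17.0], [540.0, 28.0], [502.0, 220.0]]
scraper_middle [([172.0, 337.0], 0.84), ([498.0, 116.0], 0.77), ([370.0, -279.0], 0.69)]
scraper_butt [([176.0, 335.0], 0.98), ([497.0, 119.0], 0.91)]
 or scene [470. 210.] 409 [array([255.6, 363.9]), array([147.9,  47.9]), np.float64(19.1)] [[178.0, 362.0], [194.0, 317.0], [333.0, 365.0], [318.0, 411.0]]
 or scene [390. 255.] 293 [array([495.2, 174.3]), array([44.6, 78. ]), np.float64(10.7)] [[466.0, 208.0], [481.0, 132.0], [524.0, 140.0], [510.0, 217.0]]
top 0.93 [316. 232.] [array([505.5,  45. ]), array([51.8, 50.2]), np.float64(6.8)] [[477.0, 67.0], [483.0, 17.0], [534.0, 23.0], [528.0, 73.0]]
top 0.9 [171. 298.] [array([280.7, 388. ]), array([48.1, 70.4]), np.float64(80.0)] [[242.0, 370.0], [311.0, 358.0], [320.0, 406.0], [250.0, 418.0]]
scraper_middle [([491.0, 59.0], 0.88), ([283.0, 386.0], 0.77)]
scraper_butt [([283.0, 381.0], 0.87), ([556.0, 398.0], 0.6)]
 or top [255. 233.] 100 [array([473.8, 198.5]), array([31.1, 24.7]), np.float64(8.5)] [[457.0, 208.0], [460.0, 184.0], [491.0, 189.0], [487.0, 213.0]]
 or top [170. 301.] 261 [array([275., 375.]), array([63.7, 43.3]), np.float64(10.8)] [[240.0, 390.0], [248.0, 348.0], [310.0, 360.0], [302.0, 402.0]]
[423.31373614 109.38358172  93.4082037 ]
```

View pics/c6.png

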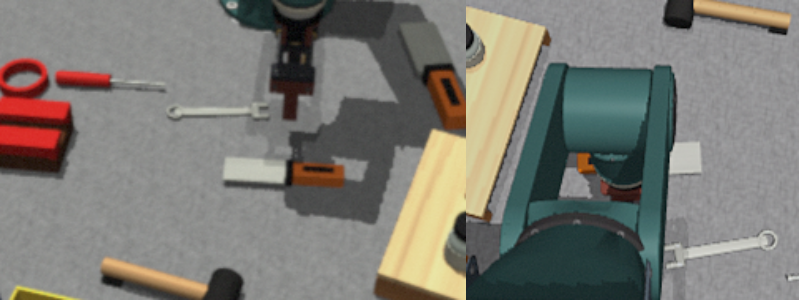

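The scraper lies flat and free on open bench, its handle about 110 mm from the rack front. The tip is near (508,20) and the butt near (472,210). Regripping the handle about 50 mm behind the shoulder.

Call:
servo_tool([
  {"dp": [0.5,0.5,0],"roll": 0.2,"grip": 1},
  {"dp": [0.5,0.5,0],"roll": 0,"grip": 1},
  {"dp": [0.5,0.5,0],"roll": 0,"grip": 1},
  {"dp": [0.46,0.46,0],"roll": 0,"grip": 1},
  {"dp": [0,0,-0.5],"roll": 0,"grip": 1},
  {"dp": [0,0,-0.8],"roll": 0,"grip": 1},
  {"dp": [0,0,-0.8],"roll": 0,"grip": 1},
  {"dp": [0,0,-0.6],"roll": 0,"grip": 1},
  {"dp": [0,0,0],"roll": 0,"grip": 1},
  {"dp": [0,0,0],"roll": 0,"grip": 1},
])

```text
t: 15.45
tool_pos: [481.1, 168.2, 12.5]
orientation: [-3.141, 0.0, 1.742]
ft_force: [0.8, 0.4, -0.1]
finger_gap: 87.6
grasp_force: 0.0
```

Call:
servo_tool([
  {"dp": [0,0,-0.4],"roll": 0,"grip": 1},
  {"dp": [0,0,-0.4],"roll": 0,"grip": 1},
  {"dp": [0,0,0],"roll": 0,"grip": 1},
  {"dp": [0,0,0],"roll": 0,"grip": -0.6},
  {"dp": [0,0,0],"roll": 0,"grip": -0.6},
  {"dp": [0,0,0],"roll": 0,"grip": -0.6},
  {"dp": [0,0,0],"roll": 0,"grip": -0.6},
  {"dp": [0,0,0],"roll": 0,"grip": -0.6},
  {"dp": [0,0,0],"roll": 0,"grip": -0.6},
  {"dp": [0,0,0],"roll": 0,"grip": -0.6},
])

```text
t: 16.7
tool_pos: [481.6, 168.6, -11.4]
orientation: [3.141, -0.0, 1.742]
ft_force: [0.5, 1.7, 0.2]
finger_gap: 29.8
grasp_force: 29.9
```

Call:
servo_tool([
  {"dp": [0,0,0.3],"roll": 0,"grip": -0.6},
  {"dp": [0,0,0.6],"roll": 0,"grip": -0.6},
  {"dp": [0.034,-0.6,0],"roll": -0.025,"grip": -0.6},
  {"dp": [0.034,-0.6,0],"roll": -0.025,"grip": -0.6},
  {"dp": [0.034,-0.6,0],"roll": -0.025,"grip": -0.6},
  {"dp": [0.034,-0.6,0],"roll": -0.025,"grip": -0.6},
  {"dp": [0.034,-0.6,0],"roll": -0.025,"grip": -0.6},
  {"dp": [0.034,-0.6,0],"roll": -0.025,"grip": -0.6},
  {"dp": [0.034,-0.6,0],"roll": -0.025,"grip": -0.6},
  {"dp": [0.034,-0.6,0],"roll": -0.025,"grip": -0.6},
  {"dp": [0.034,-0.6,0],"roll": -0.025,"grip": -0.6},
  {"dp": [0.034,-0.6,0],"roll": 0,"grip": -0.6},
  {"dp": [0.034,-0.6,0],"roll": 0,"grip": -0.6},
  {"dp": [0.034,-0.6,0],"roll": 0,"grip": -0.6},
  {"dp": [0.034,-0.6,0],"roll": 0,"grip": -0.6},
  {"dp": [0,0,0],"roll": 0,"grip": -0.6},
  {"dp": [0,0,0],"roll": 0,"grip": -0.6},
])

```text
t: 18.82
tool_pos: [494.5, -65.3, 15.5]
orientation: [-3.141, -0.0, 1.71]
ft_force: [0.3, 0.8, -3.0]
finger_gap: 29.8
grasp_force: 29.9
```

```bash
python3 - <<'E'
from h import *
ims={}
for c in('scene','top'):
    im=ims[c]=read_camera(c)
    for r in cut_out(c,'scraper'):
        if r['score']<.3: continue
        b=box(c,r['region'],42.5); print(c,round(r['score'],2),np.round(r['at']),[np.round(x,1) for x in b[0]],np.round(b[1],1).tolist())
    hsv=cv2.cvtColor(im,cv2.COLOR_RGB2HSV)
    red=((hsv[...,0]<6)|(hsv[...,0]>174))&(hsv[...,1]>170)&(hsv[...,2]>100)
    n,lab,st,ce=cv2.connectedComponentsWithStats(red.astype(np.uint8))
    for i in range(1,n):
        if st[i,4]>150: print(' red',c,ce[i].round(),st[i,4],np.round(box(c,lab==i,58)[1],1).tolist())
a=cv2.resize(ims['scene'][190:270,180:340],(800,400),interpolation=cv2.INTER_CUBIC)[:,:,::-1];b=cv2.resize(ims['top'][200:260,340:500],(800,200*3//2),interpolation=cv2.INTER_CUBIC)[:,:,::-1]
cv2.imwrite('pics/c7.png',np.vstack([a[40:340],b]));s=readout.sense();print(s['tool_pos'],s['orientation'],s['t'])
E
```

```text
scene 0.94 [274. 234.] [array([ 512.3, -143.9]), array([ 54. , 133.6]), np.float64(8.0)] [[476.29998779296875, -81.5], [494.79998779296875, -213.8000030517578], [548.2999877929688, -206.3000030517578], [529.7999877929688, -74.0]]
scene 0.79 [461. 193.] [array([213.2, 335. ]), array([288.9,  70.4]), np.float64(20.5)] [[65.5999984741211, 317.29998779296875], [90.30000305175781, 251.39999389648438], [360.8999938964844, 352.70001220703125], [336.20001220703125, 418.6000061035156]]
 red scene [213. 195.] 197 [[371.1000061035156, -341.20001220703125], [401.8999938964844, -415.29998779296875], [481.5, -382.20001220703125], [450.6000061035156, -308.1000061035156]]
 red scene [249. 197.] 199 [[385.0, -212.3000030517578], [397.79998779296875, -306.0], [424.8999938964844, -302.3999938964844], [412.1000061035156, -208.60000610351562]]
 red scene [215. 224.] 1073 [[462.6000061035156, -254.10000610351562], [479.1000061035156, -373.5], [597.9000244140625, -357.1000061035156], [581.4000244140625, -237.60000610351562]]
 red top [466. 233.] 1710 [[463.20001220703125, -256.3999938964844], [480.0, -375.3999938964844], [590.2999877929688, -359.79998779296875], [573.5, -240.8000030517578]]
 red top [490. 297.] 418 [[318.29998779296875, -378.6000061035156], [382.5, -433.70001220703125], [437.8999938964844, -369.20001220703125], [373.70001220703125, -314.1000061035156]]
 red top [446. 303.] 374 [[334.20001220703125, -226.3000030517578], [348.20001220703125, -319.70001220703125], [370.0, -316.3999938964844], [356.0, -223.0]]
[494.52425885 -64.88866822  15.49626134] [-3.14125044e+00 -2.08521485e-04  1.71115964e+00] 19.025
```

View pics/c7.png

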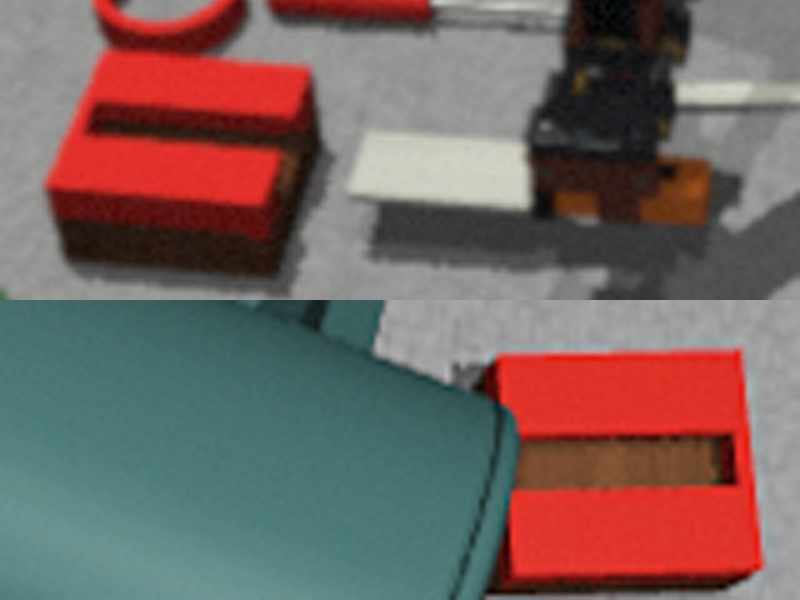

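The blade is level and aligned (-82°), about 38 mm short of the mouth. Nudging x by -2.5 mm and advancing into the flare.

Call:
servo_tool([
  {"dp": [-0.08,0,0],"roll": 0,"grip": -0.6},
  {"dp": [0.07,-0.495,0],"roll": 0,"grip": -0.6},
  {"dp": [0.07,-0.495,0],"roll": 0,"grip": -0.6},
  {"dp": [0.035,-0.25,0],"roll": 0,"grip": -0.6},
  {"dp": [0.028,-0.2,0],"roll": 0,"grip": -0.6},
  {"dp": [0,0,0],"roll": 0,"grip": -0.6},
  {"dp": [0,0,0],"roll": 0,"grip": -0.6},
])

```text
t: 19.9
tool_pos: [498.2, -108.5, 15.5]
orientation: [-3.141, -0.0, 1.71]
ft_force: [0.1, 1.0, -1.3]
finger_gap: 29.6
grasp_force: 29.9
```

Call:
servo_tool([
  {"dp": [0.014,-0.1,0],"roll": 0,"grip": -0.6},
  {"dp": [0.014,-0.1,0],"roll": 0,"grip": -0.6},
  {"dp": [0,0,0],"roll": 0,"grip": -0.6},
])

```text
t: 20.27
tool_pos: [499.4, -114.8, 15.6]
orientation: [3.141, 0.0, 1.71]
ft_force: [0.3, 0.5, -1.5]
finger_gap: 29.8
grasp_force: 29.9
```

Call:
servo_tool([
  {"dp": [0.014,-0.1,0],"roll": 0,"grip": -0.6},
  {"dp": [0.014,-0.1,0],"roll": 0,"grip": -0.6},
  {"dp": [0.014,-0.1,0],"roll": 0,"grip": -0.6},
  {"dp": [0,0,0],"roll": 0,"grip": -0.6},
])

```text
t: 20.78
tool_pos: [500.6, -124.0, 15.5]
orientation: [3.142, 0.0, 1.71]
ft_force: [0.3, -0.4, -2.1]
finger_gap: 29.9
grasp_force: 29.9
```

```bash
python3 - <<'E'
from h import *
a=cv2.resize(read_camera('scene')[190:270,180:340],(800,400),interpolation=cv2.INTER_CUBIC)[:,:,::-1];b=cv2.resize(read_camera('top')[200:260,400:500],(500,300),interpolation=cv2.INTER_CUBIC)[:,:,::-1]
b=np.hstack([b,np.zeros((300,300,3),np.uint8)])
cv2.imwrite('pics/c8.png',np.vstack([a[40:340],b]));s=readout.sense();print(s['tool_pos'],s['ft_force'],s['torque'],s['t'])
E
```

```text
[ 500.45857878 -123.67935468   15.49326466] [-0.90783284  0.56403291 -1.93816543] [ 0.04414484  0.02409521 -0.0383662 ] 20.875
```

View pics/c8.png

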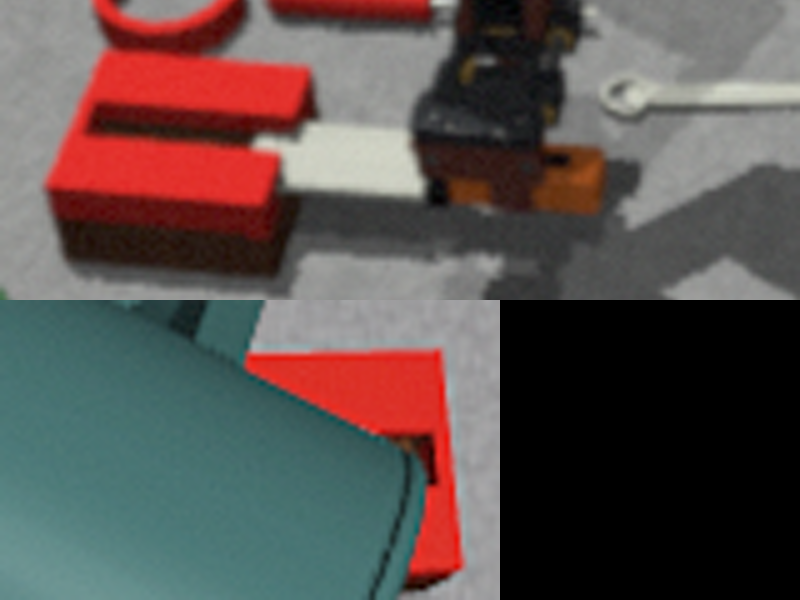

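The blade has entered the slot and shows between the rails at (260,145) in the crop, with no contact force. Continuing in.

Call:
servo_tool([
  {"dp": [0.028,-0.2,0],"roll": 0,"grip": -0.6},
  {"dp": [0.028,-0.2,0],"roll": 0,"grip": -0.6},
  {"dp": [0.028,-0.2,0],"roll": 0,"grip": -0.6},
  {"dp": [0,0,0],"roll": 0,"grip": -0.6},
])

```text
t: 21.38
tool_pos: [503.3, -142.4, 15.5]
orientation: [3.141, 0.0, 1.71]
ft_force: [0.2, 0.3, -1.1]
finger_gap: 29.9
grasp_force: 29.9
```

Call:
servo_tool([
  {"dp": [0.028,-0.2,0],"roll": 0,"grip": -0.6},
  {"dp": [0.028,-0.2,0],"roll": 0,"grip": -0.6},
  {"dp": [0.028,-0.2,0],"roll": 0,"grip": -0.6},
  {"dp": [0,0,0],"roll": 0,"grip": -0.6},
])

```text
t: 21.88
tool_pos: [505.9, -160.3, 15.6]
orientation: [3.141, 0.0, 1.71]
ft_force: [-0.4, 0.8, -1.4]
finger_gap: 29.8
grasp_force: 29.9
```

Call:
servo_tool([
  {"dp": [0.028,-0.2,0],"roll": 0,"grip": -0.6},
  {"dp": [0.028,-0.2,0],"roll": 0,"grip": -0.6},
  {"dp": [0.028,-0.2,0],"roll": 0,"grip": -0.6},
  {"dp": [0,0,0],"roll": 0,"grip": -0.6},
])

```text
t: 22.38
tool_pos: [508.3, -178.3, 15.6]
orientation: [3.141, 0.0, 1.71]
ft_force: [0.1, -0.3, -2.3]
finger_gap: 29.8
grasp_force: 29.9
```

Call:
servo_tool([
  {"dp": [0.028,-0.2,0],"roll": 0,"grip": -0.6},
  {"dp": [0.028,-0.2,0],"roll": 0,"grip": -0.6},
  {"dp": [0.014,-0.1,0],"roll": 0,"grip": -0.6},
  {"dp": [0,0,0],"roll": 0,"grip": -0.6},
])

```text
t: 22.88
tool_pos: [510.2, -193.0, 15.5]
orientation: [3.142, 0.0, 1.71]
ft_force: [0.9, -0.1, -1.3]
finger_gap: 29.6
grasp_force: 29.9
```

Call:
servo_tool([
  {"dp": [0.01,-0.07,0],"roll": 0,"grip": -0.6},
  {"dp": [0.01,-0.07,0],"roll": 0,"grip": -0.6},
  {"dp": [0,0,0],"roll": 0,"grip": -0.6},
])

```text
t: 23.25
tool_pos: [510.9, -197.0, 15.6]
orientation: [3.142, 0.0, 1.71]
ft_force: [-0.0, -0.4, -1.0]
finger_gap: 29.6
grasp_force: 29.9
```

Call:
servo_tool([
  {"dp": [0.01,-0.07,0],"roll": 0,"grip": -0.6},
  {"dp": [0.01,-0.07,0],"roll": 0,"grip": -0.6},
  {"dp": [0,0,0],"roll": 0,"grip": -0.6},
])

```text
t: 23.62
tool_pos: [511.3, -200.9, 15.5]
orientation: [-3.141, -0.0, 1.71]
ft_force: [1.2, 1.2, -2.0]
finger_gap: 29.9
grasp_force: 29.9
```

Call:
servo_tool([
  {"dp": [0.007,-0.05,0],"roll": 0,"grip": -0.6},
  {"dp": [0.007,-0.05,0],"roll": 0,"grip": -0.6},
  {"dp": [0,0,0],"roll": 0,"grip": -0.6},
])

```text
t: 24.0
tool_pos: [511.2, -201.0, 15.4]
orientation: [-3.141, -0.005, 1.709]
ft_force: [2.0, 12.5, 2.1]
finger_gap: 29.9
grasp_force: 29.9
```

Call:
servo_tool([
  {"dp": [0.007,-0.05,0],"roll": 0,"grip": -0.6},
  {"dp": [0,0,0],"roll": 0,"grip": -0.6},
])

```text
t: 24.25
tool_pos: [511.3, -201.1, 15.4]
orientation: [-3.141, -0.007, 1.709]
ft_force: [3.1, 17.9, 4.1]
finger_gap: 30.1
grasp_force: 30.0
```

Firm contact at the expected home position. Releasing and retreating upward.

Call:
servo_tool([
  {"dp": [0,0,0],"roll": 0,"grip": 0.6},
  {"dp": [0,0,0],"roll": 0,"grip": 0.6},
  {"dp": [0,0,0],"roll": 0,"grip": 0.6},
  {"dp": [0,0,0],"roll": 0,"grip": 0.6},
  {"dp": [0,0,0.2],"roll": 0,"grip": 0.6},
  {"dp": [0,0,0.5],"roll": 0,"grip": 0.6},
  {"dp": [0,0,0.9],"roll": 0,"grip": 0.6},
  {"dp": [0,0,0.9],"roll": 0,"grip": 0.6},
  {"dp": [0,0,0.9],"roll": 0,"grip": 0.6},
  {"dp": [0,0,0.9],"roll": 0,"grip": 0.6},
  {"dp": [-0.3,0.9,0.5],"roll": 0,"grip": 0.6},
  {"dp": [-0.3,0.9,0],"roll": 0,"grip": 0.6},
  {"dp": [-0.3,0.9,0],"roll": 0,"grip": 0.6},
  {"dp": [-0.3,0.9,0],"roll": 0,"grip": 0.6},
  {"dp": [-0.3,0.9,0],"roll": 0,"grip": 0.6},
  {"dp": [-0.3,0.9,0],"roll": 0,"grip": 0.6},
  {"dp": [-0.3,0.9,0],"roll": 0,"grip": 0.6},
  {"dp": [-0.3,0.9,0],"roll": 0,"grip": 0.6},
  {"dp": [0,0,0],"roll": 0,"grip": 0.6},
])

```text
t: 26.62
tool_pos: [439.3, 11.6, 160.4]
orientation: [3.141, -0.0, 1.713]
ft_force: [0.4, -0.0, -0.5]
finger_gap: 69.9
grasp_force: 0.0
```

```bash
python3 - <<'E'
from h import *
for c in('scene','top'):
    im=read_camera(c); cv2.imwrite(f'pics/end_{c}.png',im[:,:,::-1])
    hsv=cv2.cvtColor(im,cv2.COLOR_RGB2HSV)
    o=(abs(hsv[...,0].astype(int)-11)<5)&(hsv[...,1]>190)&(hsv[...,2]>80)
    n,lab,st,ce=cv2.connectedComponentsWithStats(o.astype(np.uint8))
    for i in range(1,n):
        if st[i,4]>60: print(' or',c,ce[i].round(),st[i,4],np.round(box(c,lab==i,53)[1],1).tolist())
    print([(r['score'],[np.round(v,1).tolist() for v in box(c,r['region'],53)[1]]) for r in cut_out(c,'scraper')])
    # collar (dark) columns between rails and orange along the slot axis
    row=[]
    for d in range(-60,40,4):
        q=np.array([518,-248.3,53.])+d*np.array([.139,-.99,0]); p=camera_params(c); v=p['rotation'].T@(q-p['origin'])
        x,y=p['cx']-p['fx']*v[0]/v[2],p['cy']+p['fy']*v[1]/v[2]; row.append((d,im[int(round(y)),int(round(x))].tolist()))
    print(row)
s=readout.sense();print(s['tool_pos'],s['t'],s['ft_force'])
E
```

```text
or scene [470. 210.] 409 [[211.6999969482422, 358.70001220703125], [227.60000610351562, 314.0], [363.70001220703125, 362.29998779296875], [347.8999938964844, 407.0]]
 or scene [257. 232.] 275 [[505.5, -147.89999389648438], [511.5, -233.89999389648438], [555.0999755859375, -230.89999389648438], [549.2000122070312, -144.89999389648438]]
[(0.73, [[79.5999984741211, 316.1000061035156], [105.4000015258789, 248.60000610351562], [373.20001220703125, 350.8999938964844], [347.3999938964844, 418.3999938964844]]), (0.58, [[493.20001220703125, -148.3000030517578], [518.7999877929688, -344.8999938964844], [577.5, -337.29998779296875], [551.7999877929688, -140.6999969482422]]), (0.55, [[341.70001220703125, 344.0], [724.5, 286.0], [748.5999755859375, 445.6000061035156], [365.8999938964844, 503.6000061035156]])]
[(-60, [204, 117, 59]), (-56, [196, 111, 53]), (-52, [196, 111, 49]), (-48, [184, 105, 49]), (-44, [164, 93, 42]), (-40, [148, 87, 41]), (-36, [118, 71, 37]), (-32, [138, 79, 36]), (-28, [225, 128, 55]), (-24, [232, 136, 55]), (-20, [233, 134, 54]), (-16, [204, 113, 43]), (-12, [52, 38, 33])
[... 942 characters left out ...]
.9000244140625, 462.0], [389.1000061035156, 513.2000122070312]])]
[(-60, [50, 55, 61]), (-56, [46, 51, 59]), (-52, [47, 51, 60]), (-48, [51, 53, 59]), (-44, [52, 55, 60]), (-40, [49, 51, 57]), (-36, [54, 54, 58]), (-32, [50, 54, 62]), (-28, [204, 137, 51]), (-24, [221, 155, 45]), (-20, [220, 154, 46]), (-16, [234, 164, 43]), (-12, [45, 43, 53]), (-8, [57, 57, 60]), (-4, [48, 45, 48]), (0, [200, 201, 193]), (4, [207, 207, 201]), (8, [200, 201, 195]), (12, [202, 203, 197]), (16, [201, 201, 195]), (20, [201, 201, 195]), (24, [201, 201, 195]), (28, [202, 202, 196]), (32, [202, 202, 196]), (36, [202, 204, 197])]
[440.72632713   9.65066136 160.00196168] 26.825 [ 0.16081321  0.25309716 -0.12100017]
```

Both cameras show the collar flush with the holder's front face (0 to -12 mm), with the blade visible all along the slot. Handing in.

```bash
python3 -c "
from rig import manip; print(manip.hand_in())"
```

```text
the job is handed in; nothing more can be done
None
```

The scraper was drawn out and laid flat on the open bench, then regripped by its handle and slid fully home in the red holder; the job is handed in at about 27 s, and no verdict was returned.

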